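Reset the tripped breaker of the foil press

ROBOT

A 7-joint arm with a two-finger parallel gripper is mounted at the origin on the work surface. World frame = base frame: x ahead of the robot, y to its left, z up, the work surface at z = 0. Lengths are in m, angles in rad, forces in N, time in s.
With the tool pointing down it reaches from about 0.4 to 0.875 m from the base axis. Payload 6.5 kg.
Tool frame: the origin (TCP) lies between the finger pads; the fingertips stand 19 mm ahead of it and the grasp point (between the pads) is the TCP; z points along the fingers, y is the direction in which the jaws open and shut (so a half turn about z gives the same grasp; the last joint's range is limited). The gripper opens to 88 mm and grips with 3 to 60 N. Pads are 18 mm wide; open, the fingers measure 123 mm over their backs; the gripper's body (75 mm by 187 mm) begins 45 mm behind the grasp point.
Start: joints at [1.206, 0.536, -0.004, 1.538, 0.003, 1.067, -0.071], TCP at [0.191, -0.621, 0.258] pointing down, gripper open.
Joint ranges: [-2.7, 2.7], [-0.37, 2.16], [-1.27, 1.26], [0.24, 2.4], [-1.31, 4.45], [0.19, 1.91], [-2.76, 2.76]. Speed limits (rad/s): [2.39, 2.39, 3.14, 3.14, 3.14, 3.14, 3.14].

INTERFACE

Orientations are given as a rotation vector (axis times angle).
In Python, from workcell import bot, optics, workorder gives the robot as it stands.
- The arm moves only by the tool carry_out, never from a script. Its argument "plan" is a list of rows, each an object of numbers: "tx", "ty", "tz": the shift along the tool's x, y, z in m; "ax", "ay", "az": the turn, a rotation vector about the tool's x, y, z in rad; "gripper": the finger opening in m, from 0 to 0.0881. In form: [{"tx": .., "ty": .., "tz": .., "ax": .., "ay": .., "az": .., "gripper": ..}, ...]. A call has 1 to 5 rows; each row shifts and turns the commanded pose from where the row before left it, along the tool's axes as they then stand; what a row does not reach is not made up. A row lasts 1/8 s, in which the tool goes at most 62.5 mm and 10.7 degrees, less where a joint would pass 70% of its speed; a pose out of reach is approached as far as the arm can. A call with a gripper value outside its range is refused whole. The fingers move at their own pace and stop on an object; "newtons" is the grip in N (left out, the last holds). Time passes only in rows, so rows that do not move let the fingers close. It gives the time, the measured TCP pose, the force and the opening at its end, in the units of the state.
- bot.observe(): the state, without advancing time (a new reading comes with each control period).
- optics.snapshot(name): name is "scene" or "top" or "wrist"; returns (picture, depth): 420x560x3 uint8, red, green, blue; 420x560 float32, m along the optical axis (not along the pixel's ray), 0 where there is no reading.
- optics.camera_model(name): a dict with "camera_matrix" (3x3 intrinsics, pixels), "rvec" (rotation vector, rad) and "tvec" (3), from world to camera coordinates, as OpenCV has them; the wrist camera has in their place "tool_from_camera" (4x4, takes a point from camera to tool coordinates, whose origin is the TCP and whose axes are the flange's). Camera axes: x right, y down, z forward; pixel columns grow to the right and rows downward; lengths in m; the calibration is good to about 2 mm. The wrist camera is an equidistant fisheye: a pixel r from the principal point sees the ray r / f radians off the axis. A picture is of the moment at which its call begins: read the wrist's pose just before it. camera_model takes no time and is no camera call.
- workorder.job_done(): hands the job in, once; it reports no verdict.
The state is a dict: "time_s": time; "joint_positions": joint angles; "joint_velocities": joint speeds; "effort": joint torques, N m; "ee_pos": TCP position; "ee_rot": TCP orientation; "ft_force": force on the tool from outside, world axes, zero at the start; "wrist_torque": the same for the moment, N m; "gripper_width": finger opening in m.
Only numpy, scipy, OpenCV 4.12 (cv2) and the standard library are available. Lean on these libraries where they do the work, as an engineer would, in place of code of your own. Each camera call takes 0.05 s, during which the arm holds its last target. There are 200 camera calls.

TASK

The foil press has lost its power because one of the three moulded-case breakers on the sloping switchboard has tripped: its lever hangs loosely half-way while the others stand fully ON (tilted away from the robot) or fully OFF (tilted towards the robot). Reset it as an electrician would: push its lever fully down to OFF, through the spring and on to its stop but not forced past it, so that it catches, and then throw it fully up to ON so that it stays there. Leave the other two breakers as they are, and do not disturb the things that lie around.

Things in the scene. Friction and masses are not known exactly. Their poses are not given: they have to be found in the camera images.
- switchboard: fixed grey desk-shaped steel switchboard: 350 mm wide (y), 240 mm deep (x), 70 mm high at the edge nearest the robot, 121 mm at the far edge; origin under its centre on the bench, x away from the robot. Its face slopes 12 degrees, rising along +x: its outward normal leans 12 degrees from vertical towards -x. Three breakers sit side by side across it, 105 mm apart, in any order
- tripped: the tripped breaker, fixed on the face: black case, 150 mm up the slope by 92 mm across, 12 mm thick (17 mm at its ends), with a raised black collar round the lever's slot, 66 mm up the slope by 56 mm across, 24 mm out of the face. Origin on the face, at the middle of the slot; z is vertical, y across the board, x level, away from the robot
- tripped_pivot (a point): point on the pivot axis of the tripped lever, in the middle of its slot, 6 mm out of the face (along the face's normal); fixed to the breaker, axes as tripped (z vertical, y = pivot axis, x level towards ON). The board may be turned up to 0.3 rad about the vertical
- tripped_tip (a point): middle of the top end of the tripped lever; turns with it. The three levers are alike: light grey paddles 30 mm wide (point's y), 12 mm thick (x; 14 mm at the top 5 mm), z pointing out along the paddle; the pivot lies 60 mm below the point (-z), the top 42 mm stand out of the collar when square to the face
- tripped_lever (a joint): angle (rad): 0 = square to the face, negative = to OFF (towards the robot), positive = to ON (+0.50). Starts near 0, loose by 0.06. Tripped, it springs back from ON. To OFF a spring resists, rising from 0.35 to 0.65 N m (7 to 15 N); it catches at -0.49, firm stop at -0.55; past -0.62 (some 40 N) it is forced. Reset, it rests near -0.43; let go too early, it comes back. Then 0.3 N m (5 to 10 N) throws it to ON
- running_lever (a joint): lever of a breaker that is ON (+0.50) and must stay ON; a snap-over toggle, same shape and angles
- spare_lever (a joint): lever of a breaker that is OFF (-0.55) and must stay OFF; a snap-over toggle, same shape and angles
- running_tip (a point): top end of the lever of the breaker that is ON, as for the tripped one
- spare_tip (a point): top end of the lever of the breaker that is OFF, as for the tripped one
- foil_roll: bystander: roll of brass-coloured stamping foil standing on end beside the switchboard, 60 mm across, 100 mm high; origin under its centre
- mug: bystander: white mug, 82 mm across, 95 mm high; origin under its centre
- card_pack: bystander: banded pack of cut cards, 148 x 105 mm, 34 mm high; origin under its centre
- screwdriver: bystander: screwdriver, 200 mm long, lying flat; origin under its middle

How it is judged:
By the outcome, as a careful person would: the job done as asked, in the order asked, and still so for the second after the job is handed in, with the robot touching nothing.
It also fails if it takes over 38 s, if anything falls off the work surface, if the arm or the gripper's body presses on something with over 40 N, if the wrist force passes 120 N, or if a joint passes its speed limit or range.

## Working session

There is one attempt and no reset: what is moved stays moved. The work goes in short steps, Python scripts to look and compute and a tool call to move; the robot and the scene stay as the last step left them, time stands still between calls to the robot, and variables do not carry over. Pictures are saved under pics/ and viewed, about 8 in all and at most 12, crops included, and the job is handed in when it is done.

Besides the shell and the picture viewer there is one more tool, called after ">>>" by a JSON object that holds its "method" and its "body", one argument or row to a line. carry_out: Moves the arm, as the interface text tells. Its arguments: {"type":"object","properties":{"plan":{"type":"array"},"newtons":{"type":"number"}},"required":["plan"]}

```bash
mkdir -p pics; python3 - <<'E'
from workcell import bot, optics
import cv2,numpy as np
print(bot.observe())
for n in("scene","top"):
    p,d=optics.snapshot(n); cv2.imwrite(f"pics/{n}.png",p[:,:,::-1]); np.save(f"pics/{n}_d.npy",d); print(optics.camera_model(n))
    np.save(f"pics/{n}_p.npy",p)
print(optics.camera_model("wrist"))
E
```

```text
{'time_s': 0.0, 'joint_positions': array([ 1.20582209,  0.5372089 , -0.00441999,  1.53884702,  0.0025986 ,
        1.0673202 , -0.07122157]), 'joint_velocities': array([-4.85221027e-04,  1.07932037e-03, -1.57545675e-05,  1.14740136e-04,
        1.45798265e-03, -1.39665986e-03,  1.34578256e-03]), 'effort': array([ 6.89360677e-04, -5.70970273e+01,  9.90739837e-01, -2.51598305e+01,
       -5.63222053e-02,  1.79416628e-02,  1.71108395e-04]), 'ee_pos': array([ 0.19113037, -0.62065352,  0.25682173]), 'ee_rot': array([-3.10488244e+00, -4.67364247e-01,  6.29204394e-04]), 'ft_force': array([0.76781754, 0.11570554, 0.17499143]), 'wrist_torque': array([-0.01058175,  0.01265519,  0.00315418]), 'gripper_width': 0.08810571829615532}
{'camera_matrix': array([[463.0036774 ,   0.        , 278.37649889],
       [  0.        , 463.0036774 , 195.47238688],
       [  0.        ,   0.        ,   1.        ]]), 'rvec': array([ 0.93070555,  2.45135591, -1.14605998]), 'tvec': array([ 0.4188291 , -0.14302339,  1.74801259])}
{'camera_matrix': array([[400.07496407,   0.        , 279.1083026 ],
       [  0.        , 400.07496407, 213.10634823],
       [  0.        ,   0.        ,   1.        ]]), 'rvec': array([ 2.20099526, -2.14766458,  0.06498757]), 'tvec': array([0.00343083, 0.58076301, 1.00290565])}
{'camera_matrix': array([[325.1922621 ,   0.        , 280.64546702],
       [  0.        , 325.1922621 , 213.27342366],
       [  0.        ,   0.        ,   1.        ]]), 'tool_from_camera': array([[ 4.63805135e-04, -9.45728283e-01, -3.24958150e-01,
         8.59235592e-02],
       [ 9.99999339e-01,  7.80381346e-04, -8.43874455e-04,
         2.32274550e-04],
       [ 1.05166722e-03, -3.24957544e-01,  9.45728020e-01,
        -1.27419098e-01],
       [ 0.00000000e+00,  0.00000000e+00,  0.00000000e+00,
         1.00000000e+00]])}
```

View pics/scene.png

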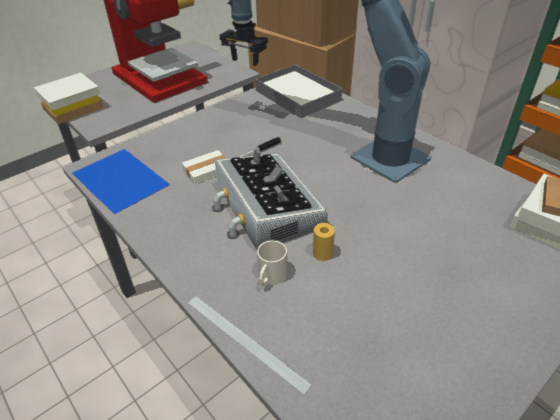

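View pics/top.png

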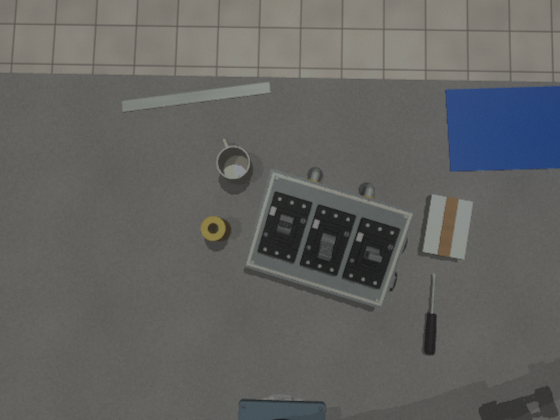

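The scene view shows the board with three breakers, with the mug and foil roll on its +y side. In the top view the levers are near (285,225), (327,247) and (373,255). The card pack (447,227) and screwdriver (432,315) lie to the right. Next I'll measure the board pose and lever angles.

```bash
cat > h.py <<'E'
import numpy as np,cv2
from workcell import optics
def cloud(n,d):
    m=optics.camera_model(n);K=m["camera_matrix"];R=cv2.Rodrigues(m["rvec"])[0]
    v,u=np.mgrid[:d.shape[0],:d.shape[1]]
    c=np.stack([(u-K[0,2])/K[0,0]*d,(v-K[1,2])/K[1,1]*d,d],-1)
    P=(c-m["tvec"])@R; P[d==0]=np.nan
    return P
E
python3 - <<'E'
from h import *
d=np.load("pics/top_d.npy");P=cloud("top",d)
for n,(u,v) in dict(tl=(275,176),tr=(409,214),br=(382,302),bl=(249,266),L=(285,225),M=(327,247),R=(373,255),table=(150,300)).items(): print(n,P[v,u].round(4))
# board plane: normal from 12deg and yaw; region inside quad
m=np.zeros(d.shape,np.uint8);cv2.fillPoly(m,[np.array([(275,176),(409,214),(382,302),(249,266)])],1)
Q=P[m>0];
e=P[176:180,270:280]
xr=(P[176,275]-P[266,249])[:2]; yr=(P[176,275]-P[214,409])[:2]
print("yaw",np.arctan2(xr[1],xr[0]),np.arctan2(-yr[0],yr[1]))
np.save("pics/Q.npy",Q)
r=cv2.minAreaRect((Q[Q[:,2]>0.05][:,:2]*1000).astype(np.float32)); print(r)
p=np.load("pics/top_p.npy")[165:315,240:420,::-1]
cv2.imwrite("pics/crop.png",cv2.resize(p,None,fx=4,fy=4,interpolation=2))
E
```

```text
tl [0.6597 0.0277 0.1199]
tr [ 0.5777 -0.2819  0.1252]
br [ 0.3705 -0.233   0.077 ]
bl [0.4467 0.0865 0.0699]
L [0.5451 0.0016 0.136 ]
M [ 0.4977 -0.0948  0.1321]
R [ 0.483  -0.192   0.1635]
table [ 0.3485  0.3469 -0.0012]
yaw -0.2692526162984811 -0.25878585653666875
((513.770751953125, -99.91810607910156), (329.7883605957031, 222.5221710205078), 75.95750427246094)
```

View pics/crop.png

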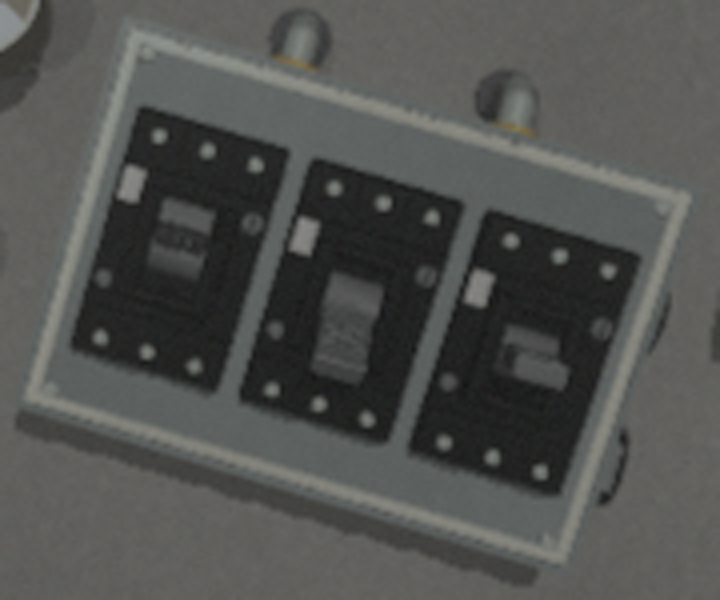

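The crop shows three black breakers: left lever near (180,240), middle near (348,330), right near (535,355). Their tilts are unclear by eye, so I'll use depth in the board frame.

```bash
cat >> h.py <<'E'
def frame(yaw,o):
    s,c=np.sin(np.radians(12)),np.cos(np.radians(12))
    Rz=cv2.Rodrigues(np.array([0,0,yaw]))[0]
    return Rz@np.array([[c,0,-s],[0,1,0],[s,0,c]]), np.array(o)  # cols: up-slope, across, normal
E
python3 - <<'E'
from h import *
import sys
p=np.load("pics/top_p.npy");d=np.load("pics/top_d.npy");P=cloud("top",d)
m=np.zeros(d.shape,np.uint8);cv2.fillPoly(m,[np.array([(275,180),(404,216),(380,296),(254,262)])],1)
# grey face pixels: brighter than case
g=p.mean(-1)
sel=(m>0)&(g>75)
Q=P[sel]; A=np.c_[Q[:,:2],np.ones(len(Q))]
w=np.ones(len(Q),bool)
for _ in range(10):
    c,*_=np.linalg.lstsq(A[w],Q[w,2],rcond=None); w=abs(A@c-Q[:,2])<.003
n=np.array([-c[0],-c[1],1]);n/=np.linalg.norm(n)
print("n",w.sum(),len(Q),np.degrees(np.arccos(n[2])),"yaw",np.arctan2(-n[1],-n[0]))
for yaw in(-.245,-.26,):
  F,o=frame(yaw,[.5137,-.0999,0.0955]); L=(P-o)@F
  print(yaw,"face height",np.median(L[sel][w][:,2]))
  # lever pts
  H=L[...,2]; t=(m>0)&(H>.030)
  k,lab,st,ce=cv2.connectedComponentsWithStats(t.astype(np.uint8))
  for i in range(1,k):
    if st[i,4]>15:
      l=L[lab==i]; print(st[i],ce[i].round(0),"s",np.percentile(l[:,0],[2,50,98]).round(4),"y",np.percentile(l[:,1],[2,50,98]).round(4),"h",np.percentile(l[:,2],[50,90,99]).round(4))
      hi=l[l[:,2]>np.percentile(l[:,2],80)]; print("   top",hi.mean(0).round(4))
  dark=(m>0)&(g<55)&(H<.03)
  k,lab,st,ce=cv2.connectedComponentsWithStats(dark.astype(np.uint8))
  for i in range(1,k):
    if st[i,4]>300:
      l=L[lab==i];print("case",st[i,4],[np.percentile(l[:,j],[1,99]).round(4) for j in(0,1)],np.mean([np.percentile(l[:,j],[1,99]) for j in(0,1)],1).round(4))
E
```

```text
** On entry to DLASCL parameter number  4 had an illegal value
 ** On entry to DLASCL parameter number  4 had an illegal valueTraceback (most recent call last):
  File "<stdin>", line 11, in <module>
    x, resids, rank, s = _umath_linalg.lstsq(a, b, rcond,
                         ~~~~~~~~~~~~~~~~~~~^^^^^^^^^^^^^
                                             signature=signature)
                                             ^^^^^^^^^^^^^^^^^^^^
    raise LinAlgError("SVD did not converge in Linear Least Squares")
numpy.linalg.LinAlgError: SVD did not converge in Linear Least Squares
```

```bash
cat > m.py <<'E'
from h import *
p=np.load("pics/top_p.npy");d=np.load("pics/top_d.npy");P=cloud("top",d)
m=np.zeros(d.shape,np.uint8);cv2.fillPoly(m,[np.array([(275,180),(404,216),(380,296),(254,262)])],1)
ok=(m>0)&(d>0); g=p.mean(-1); P=np.nan_to_num(P)
sel=ok&(g>75)
Q=P[sel]; A=np.c_[Q[:,:2],np.ones(len(Q))]
w=np.ones(len(Q),bool)
for _ in range(10):
    c,*_=np.linalg.lstsq(A[w],Q[w,2],rcond=None); w=abs(A@c-Q[:,2])<.004
n=np.array([-c[0],-c[1],1]);n/=np.linalg.norm(n)
print("n",w.sum(),len(Q),np.degrees(np.arccos(n[2])),"yaw",np.arctan2(-n[1],-n[0]))
for yaw in(-.245,-.26,):
  F,o=frame(yaw,[.5137,-.0999,0.0955]); L=(P-o)@F
  print(yaw,"face height",np.median(L[sel][w][:,2]))
  H=L[...,2]; t=ok&(H>.032)
  k,lab,st,ce=cv2.connectedComponentsWithStats(t.astype(np.uint8))
  for i in range(1,k):
    if st[i,4]>15:
      l=L[lab==i]; print(st[i],"s",np.percentile(l[:,0],[2,50,98]).round(4),"y",np.percentile(l[:,1],[2,50,98]).round(4),"h",np.percentile(l[:,2],[50,90,99]).round(4))
      hi=l[l[:,2]>np.percentile(l[:,2],70)]; print("   top",hi.mean(0).round(4))
  dark=(ok&(g<55)&(H<.03)).astype(np.uint8)
  k,lab,st,ce=cv2.connectedComponentsWithStats(dark)
  for i in range(1,k):
    if st[i,4]>300:
      l=L[lab==i];a=np.array([np.percentile(l[:,j],[1,99]) for j in(0,1)]);print("case",st[i,4],a.round(4).tolist(),a.mean(1).round(4))
E
python3 m.py
```

```text
n 3394 4157 12.031748553879964 yaw -0.2727414640579204
-0.245 face height 0.003281709728738911
[279 215  15  13 137] s [0.0117 0.0274 0.0372] y [0.0917 0.1059 0.1201] h [0.0566 0.0612 0.0632]
   top [0.0291 0.1061 0.0608]
[318 245  15  17 189] s [-0.0345 -0.0199 -0.008 ] y [-0.0117  0.0026  0.0169] h [0.0521 0.0599 0.0625]
   top [-0.0268  0.0023  0.0593]
[366 251  17  12 119] s [-0.0044  0.0031  0.0085] y [-0.1167 -0.1008 -0.0884] h [0.0666 0.0687 0.0704]
   top [ 0.0016 -0.103   0.0686]
case 1995 [[-0.0685, 0.0779], [0.0627, 0.1516]] [0.0047 0.1072]
case 1946 [[-0.0708, 0.0755], [-0.0417, 0.0478]] [0.0023 0.003 ]
case 2154 [[-0.0732, 0.0728], [-0.146, -0.0567]] [-0.0002 -0.1013]
-0.26 face height 0.003281430788641129
[279 215  15  14 138] s [0.0098 0.0255 0.0356] y [0.0919 0.106  0.1202] h [0.0569 0.0616 0.0635]
   top [0.0277 0.1065 0.0611]
[318 244  15  18 190] s [-0.0345 -0.02   -0.0077] y [-0.0122  0.0022  0.0164] h [0.0521 0.0599 0.0625]
   top [-0.0268  0.002   0.0593]
[366 251  17  12 119] s [-0.0029  0.0044  0.01  ] y [-0.1168 -0.101  -0.0885] h [0.0662 0.0684 0.0701]
   top [ 0.0031 -0.1031  0.0683]
case 1995 [[-0.07, 0.0763], [0.0629, 0.1514]] [0.0032 0.1072]
case 1946 [[-0.071, 0.0754], [-0.0415, 0.0475]] [0.0022 0.003 ]
case 2154 [[-0.0718, 0.0745], [-0.1458, -0.0573]] [ 0.0013 -0.1016]
```

Depth settles it. The right breaker (y≈-0.102) has its lever square to the face, so it's the tripped one. The left lever is ON and the middle one is OFF; board yaw ≈ -0.268. I'll straddle the lever with a vertical tool, jaws along the slope, and push with either finger.

```bash
cat >> h.py <<'E'
YAW=-.268
F,o=frame(YAW,[.5137,-.0999,.0955])
PIV=o+F@np.array([.0022,-.102,.0033+.006])
LEV=cv2.Rodrigues(np.array([0,0,YAW]))[0]   # level axes: x away, y across, z up
def where():
    from workcell import bot
    s=bot.observe();R=cv2.Rodrigues(s["ee_rot"])[0]
    tip=s["ee_pos"]+R[:,2]*.019
    print("t",round(s["time_s"],2),"tcp",s["ee_pos"].round(4),"tip in level pivot frame",(LEV.T@(tip-PIV)).round(4),"F level",(LEV.T@s["ft_force"]).round(1),"w",round(s["gripper_width"],4))
    T=np.c_[LEV[:,1],LEV[:,0],-LEV[:,2]] # tool x=+y, tool y=+x, z down
    print("turn to target (tool)",cv2.Rodrigues(R.T@T)[0].ravel().round(4),"q",s["joint_positions"].round(3))
    return s,R,T
E
python3 - <<'E'
from h import *
s,R,T=where(); print("pivot",PIV.round(4))
print("tool-frame shift to pivot xy, after turn",(T.T@(PIV-s["ee_pos"])).round(4))
E
```

```text
t 0.1 tcp [ 0.1912 -0.6207  0.257 ] tip in level pivot frame [-0.1733 -0.4856  0.1329] F level [ 0.6 -0.5 -0.2] w 0.088
turn to target (tool) [-1.4000e-03 -6.0000e-04 -1.0039e+00] q [ 1.206  0.537 -0.004  1.539  0.003  1.067 -0.071]
pivot [ 0.4869 -0.1983  0.1051]
tool-frame shift to pivot xy, after turn [0.4856 0.1733 0.1519]
```

>>> {"method": "carry_out", "body": {
  "plan": [
    {"az": -0.18, "gripper": 0.07},
    {"az": -0.18},
    {"az": -0.18},
    {"az": -0.18},
    {"az": -0.18}
  ]
}}

```text
invalid input at $.plan[0]: expected keys tx, ty, tz, ax, ay, az, gripper
```

>>> {"method": "carry_out", "body": {
  "plan": [
    {"az": -0.104},
    {"tx": 0.05, "ty": 0.017},
    {"tx": 0.05, "ty": 0.017},
    {"tx": 0.05, "ty": 0.017},
    {"tx": 0.05, "ty": 0.017}
  ]
}}

```text
invalid input at $.plan[0]: expected keys tx, ty, tz, ax, ay, az, gripper
```

>>> {"method": "carry_out", "body": {
  "plan": [
    {"tx": 0.055, "ty": 0.019},
    {"tx": 0.055, "ty": 0.019},
    {"tx": 0.055, "ty": 0.019},
    {"tx": 0.055, "ty": 0.019},
    {"tx": 0.055, "ty": 0.019}
  ]
}}

```text
invalid input at $.plan[0]: expected keys tx, ty, tz, ax, ay, az, gripper
```

```bash
python3 - <<'E'
from h import *
where()
E
```

```text
t 0.1 tcp [ 0.1912 -0.6207  0.257 ] tip in level pivot frame [-0.1733 -0.4856  0.1329] F level [ 0.6 -0.5 -0.2] w 0.088
turn to target (tool) [-1.4000e-03 -6.0000e-04 -1.0039e+00] q [ 1.206  0.537 -0.004  1.539  0.003  1.067 -0.071]
```

All keys are required.

>>> {"method": "carry_out", "body": {
  "plan": [
    {"tx": 0, "ty": 0, "tz": 0, "ax": 0, "ay": 0, "az": -0.18, "gripper": 0.07},
    {"tx": 0, "ty": 0, "tz": 0, "ax": 0, "ay": 0, "az": -0.18, "gripper": 0.07},
    {"tx": 0, "ty": 0, "tz": 0, "ax": 0, "ay": 0, "az": -0.18, "gripper": 0.07},
    {"tx": 0, "ty": 0, "tz": 0, "ax": 0, "ay": 0, "az": -0.18, "gripper": 0.07},
    {"tx": 0, "ty": 0, "tz": 0, "ax": 0, "ay": 0, "az": -0.18, "gripper": 0.07}
  ]
}}

```text
time_s: 0.72
ee_pos: [0.1912, -0.6209, 0.2572]
ee_rot: [-2.588, -1.779, -0.0]
ft_force: [0.3, -0.7, -0.4]
gripper_width: 0.0701
```

>>> {"method": "carry_out", "body": {
  "plan": [
    {"tx": 0, "ty": 0, "tz": 0, "ax": 0, "ay": 0, "az": -0.104, "gripper": 0.07},
    {"tx": 0.05, "ty": 0.017, "tz": 0, "ax": 0, "ay": 0, "az": 0, "gripper": 0.07},
    {"tx": 0.05, "ty": 0.017, "tz": 0, "ax": 0, "ay": 0, "az": 0, "gripper": 0.07},
    {"tx": 0.05, "ty": 0.017, "tz": 0, "ax": 0, "ay": 0, "az": 0, "gripper": 0.07},
    {"tx": 0.05, "ty": 0.017, "tz": 0, "ax": 0, "ay": 0, "az": 0, "gripper": 0.07}
  ]
}}

```text
time_s: 1.35
ee_pos: [0.3105, -0.4447, 0.2575]
ee_rot: [-2.498, -1.904, -0.0]
ft_force: [0.5, 0.4, -0.4]
gripper_width: 0.0699
```

>>> {"method": "carry_out", "body": {
  "plan": [
    {"tx": 0.055, "ty": 0.019, "tz": 0, "ax": 0, "ay": 0, "az": 0, "gripper": 0.07},
    {"tx": 0.055, "ty": 0.019, "tz": 0, "ax": 0, "ay": 0, "az": 0, "gripper": 0.07},
    {"tx": 0.055, "ty": 0.019, "tz": 0, "ax": 0, "ay": 0, "az": 0, "gripper": 0.07},
    {"tx": 0.055, "ty": 0.019, "tz": 0, "ax": 0, "ay": 0, "az": 0, "gripper": 0.07},
    {"tx": 0.055, "ty": 0.019, "tz": 0, "ax": 0, "ay": 0, "az": 0, "gripper": 0.07}
  ]
}}

```text
time_s: 1.98
ee_pos: [0.4749, -0.2048, 0.2576]
ee_rot: [-2.499, -1.904, 0.0]
ft_force: [0.3, -0.3, -0.1]
gripper_width: 0.0701
```

```bash
python3 - <<'E'
from h import *
where()
E
```

```text
t 1.98 tcp [ 0.4749 -0.2048  0.2576] tip in level pivot frame [-0.0099 -0.0094  0.1335] F level [ 0.4 -0.2 -0.1] w 0.0701
turn to target (tool) [-0.0002  0.0002 -0.0003] q [ 0.668  0.344 -0.427  1.868  0.171  0.966 -0.103]
```

>>> {"method": "carry_out", "body": {
  "plan": [
    {"tx": 0.009, "ty": 0, "tz": 0.03, "ax": 0, "ay": 0, "az": 0, "gripper": 0.07},
    {"tx": 0, "ty": 0, "tz": 0.025, "ax": 0, "ay": 0, "az": 0, "gripper": 0.07},
    {"tx": 0, "ty": 0, "tz": 0, "ax": 0, "ay": 0, "az": 0, "gripper": 0.07}
  ]
}}

```text
time_s: 2.35
ee_pos: [0.4752, -0.197, 0.2011]
ee_rot: [-2.495, -1.903, 0.003]
ft_force: [-0.9, -0.4, 0.5]
gripper_width: 0.0705
```

```bash
cat >> h.py <<'E'
def wrist(name):
    s,R,T=where()
    p,d=optics.snapshot("wrist"); cv2.imwrite(f"pics/{name}.png",p[:,:,::-1])
    m=optics.camera_model("wrist");K=m["camera_matrix"];X=m["tool_from_camera"]
    v,u=np.mgrid[:420,:560]; x=(u-K[0,2])/K[0,0];y=(v-K[1,2])/K[1,1];r=np.hypot(x,y)+1e-9
    t=np.tan(np.minimum(r,1.45))/r
    c=np.stack([x*t*d,y*t*d,d],-1)
    W=(c@X[:3,:3].T+X[:3,3])@R.T+s["ee_pos"]
    L=(W-PIV)@F; L[d==0]=99   # breaker frame at pivot: up-slope, across, normal
    return p,L
def levers(L):
    for nm,y0 in(("tripped",0),("spare",.105),("running",.21)):
        m=(abs(L[...,1]-y0)<.02)&(L[...,2]>.022)&(L[...,2]<.066)&(abs(L[...,0])<.05)
        if m.sum()>40:
            l=L[m];a=np.arctan2(l[:,0],l[:,2]);h=np.hypot(l[:,0],l[:,2])
            print(nm,m.sum(),"angle",np.median(a).round(3),np.percentile(a,[5,95]).round(3),"rmax",np.percentile(h,98).round(4),"y",np.percentile(l[:,1],[3,97]).round(4))
E
python3 - <<'E'
from h import *
p,L=wrist("w1"); levers(L)
E
```

```text
t 2.35 tcp [ 0.4752 -0.197   0.2011] tip in level pivot frame [-0.0117 -0.0019  0.077 ] F level [-0.8 -0.6  0.5] w 0.0705
turn to target (tool) [-0.0043 -0.0005  0.0005] q [ 0.636  0.418 -0.411  1.923  0.217  0.849 -0.156]
tripped 1628 angle 0.062 [-0.067  0.211] rmax 0.0579 y [-0.0128  0.0149]
spare 2806 angle -0.468 [-0.637 -0.394] rmax 0.0584 y [0.0906 0.1185]
```

View pics/w1.png

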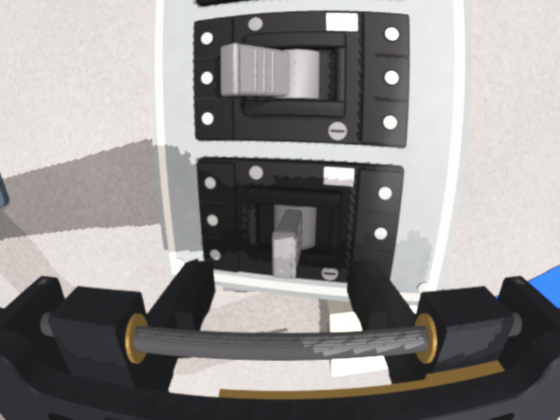

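The wrist view shows the tripped paddle at (290,240), upright and between the fingers at (190,290) and (370,290). The spare lever at (260,70) leans towards the robot, which is OFF. Now I'll lower and push towards OFF.

>>> {"method": "carry_out", "body": {
  "plan": [
    {"tx": 0.002, "ty": 0, "tz": 0.02, "ax": 0, "ay": 0, "az": 0, "gripper": 0.07},
    {"tx": 0, "ty": 0, "tz": 0.019, "ax": 0, "ay": 0, "az": 0, "gripper": 0.07},
    {"tx": 0, "ty": -0.015, "tz": 0, "ax": 0, "ay": 0, "az": 0, "gripper": 0.07},
    {"tx": 0, "ty": -0.008, "tz": 0, "ax": 0, "ay": 0, "az": 0, "gripper": 0.07},
    {"tx": 0, "ty": 0, "tz": 0, "ax": 0, "ay": 0, "az": 0, "gripper": 0.07}
  ]
}}

```text
time_s: 3.02
ee_pos: [0.4547, -0.1899, 0.1648]
ee_rot: [2.498, 1.903, 0.0]
ft_force: [0.6, -0.1, -0.6]
gripper_width: 0.0702
```

>>> {"method": "carry_out", "body": {
  "plan": [
    {"tx": 0, "ty": -0.006, "tz": 0, "ax": 0, "ay": 0, "az": 0, "gripper": 0.07},
    {"tx": 0, "ty": -0.006, "tz": 0, "ax": 0, "ay": 0, "az": 0, "gripper": 0.07},
    {"tx": 0, "ty": 0, "tz": 0, "ax": 0, "ay": 0, "az": 0, "gripper": 0.07}
  ]
}}

```text
time_s: 3.4
ee_pos: [0.445, -0.1869, 0.1644]
ee_rot: [2.496, 1.903, 0.004]
ft_force: [5.7, -1.6, -1.0]
gripper_width: 0.0701
```

```bash
python3 - <<'E'
from h import *
p,L=wrist("w2"); levers(L)
E
```

```text
t 3.4 tcp [ 0.445  -0.1869  0.1644] tip in level pivot frame [-0.0434 -0.0001  0.0404] F level [ 5.9  0.  -1. ] w 0.0701
turn to target (tool) [ 0.0043 -0.0001  0.0001] q [ 0.636  0.422 -0.403  2.033  0.244  0.728 -0.186]
tripped 3373 angle -0.02 [-0.207  0.268] rmax 0.0661 y [-0.0117  0.0152]
spare 3916 angle -0.471 [-0.651 -0.402] rmax 0.0585 y [0.0907 0.1183]
```

>>> {"method": "carry_out", "body": {
  "plan": [
    {"tx": 0, "ty": -0.006, "tz": 0, "ax": 0, "ay": 0, "az": 0, "gripper": 0.07},
    {"tx": 0, "ty": -0.005, "tz": 0, "ax": 0, "ay": 0, "az": 0, "gripper": 0.07},
    {"tx": 0, "ty": 0, "tz": 0, "ax": 0, "ay": 0, "az": 0, "gripper": 0.07}
  ]
}}

```text
time_s: 3.82
ee_pos: [0.4364, -0.1844, 0.1651]
ee_rot: [2.493, 1.901, 0.008]
ft_force: [8.8, -2.2, -1.8]
gripper_width: 0.0702
```

```bash
python3 - <<'E'
from h import *
p,L=wrist("w3"); levers(L)
E
```

```text
t 3.83 tcp [ 0.4364 -0.1844  0.1651] tip in level pivot frame [-0.0523  0.0001  0.041 ] F level [ 9.1  0.2 -1.8] w 0.0702
turn to target (tool) [ 0.0085 -0.0003  0.0001] q [ 0.642  0.406 -0.406  2.056  0.24   0.714 -0.184]
tripped 3239 angle -0.185 [-0.377  0.101] rmax 0.0652 y [-0.0117  0.0152]
spare 3729 angle -0.474 [-0.658 -0.407] rmax 0.0586 y [0.0907 0.1183]
```

View pics/w3.png

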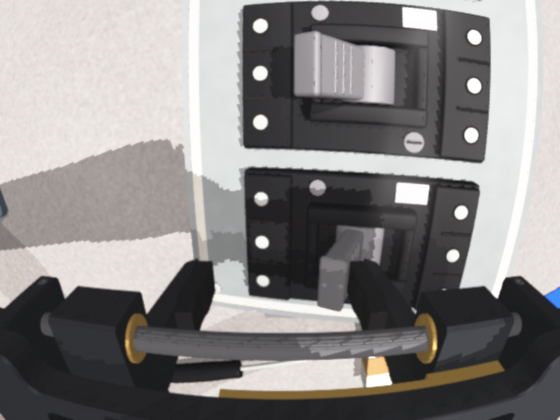

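The view shows the right finger at (375,285) bearing on the lever, whose end is at (335,280) and tilting to OFF. The neighbours haven't changed. I'll continue, watching the force.

>>> {"method": "carry_out", "body": {
  "plan": [
    {"tx": 0, "ty": -0.005, "tz": 0, "ax": 0, "ay": 0, "az": 0, "gripper": 0.07},
    {"tx": 0, "ty": -0.004, "tz": 0, "ax": 0, "ay": 0, "az": 0, "gripper": 0.07},
    {"tx": 0, "ty": 0, "tz": 0, "ax": 0, "ay": 0, "az": 0, "gripper": 0.07}
  ]
}}

```text
time_s: 4.25
ee_pos: [0.4289, -0.1822, 0.1656]
ee_rot: [2.491, 1.9, 0.011]
ft_force: [9.9, -3.2, -1.1]
gripper_width: 0.07
```

```bash
python3 - <<'E'
from h import *
where()
E
```

```text
t 4.25 tcp [ 0.4289 -0.1822  0.1656] tip in level pivot frame [-0.06    0.0002  0.0415] F level [10.4 -0.4 -1.1] w 0.07
turn to target (tool) [ 0.0109 -0.0004  0.0003] q [ 0.648  0.393 -0.409  2.076  0.237  0.705 -0.181]
```

>>> {"method": "carry_out", "body": {
  "plan": [
    {"tx": 0, "ty": -0.003, "tz": 0.001, "ax": 0, "ay": 0, "az": 0, "gripper": 0.07},
    {"tx": 0, "ty": 0, "tz": 0, "ax": 0, "ay": 0, "az": 0, "gripper": 0.07}
  ]
}}

```text
time_s: 4.5
ee_pos: [0.4265, -0.1816, 0.1647]
ee_rot: [2.491, 1.9, 0.012]
ft_force: [11.7, -4.5, -0.5]
gripper_width: 0.0703
```

>>> {"method": "carry_out", "body": {
  "plan": [
    {"tx": 0, "ty": -0.002, "tz": 0, "ax": 0, "ay": 0, "az": 0, "gripper": 0.07},
    {"tx": 0, "ty": 0, "tz": 0, "ax": 0, "ay": 0, "az": 0, "gripper": 0.07}
  ]
}}

```text
time_s: 4.75
ee_pos: [0.4248, -0.1811, 0.1648]
ee_rot: [2.49, 1.899, 0.012]
ft_force: [11.1, -2.8, -0.4]
gripper_width: 0.0701
```

```bash
python3 - <<'E'
from h import *
where()
E
```

```text
t 4.75 tcp [ 0.4248 -0.1811  0.1648] tip in level pivot frame [-0.0642  0.0002  0.0408] F level [11.5  0.2 -0.4] w 0.0701
turn to target (tool) [ 0.0125 -0.0005  0.0004] q [ 0.65   0.388 -0.41   2.088  0.236  0.697 -0.181]
```

>>> {"method": "carry_out", "body": {
  "plan": [
    {"tx": 0, "ty": -0.002, "tz": 0, "ax": 0, "ay": 0, "az": 0, "gripper": 0.07},
    {"tx": 0, "ty": 0, "tz": 0, "ax": 0, "ay": 0, "az": 0, "gripper": 0.07}
  ]
}}

```text
time_s: 5.0
ee_pos: [0.423, -0.1806, 0.1648]
ee_rot: [2.49, 1.899, 0.013]
ft_force: [10.6, -3.4, -0.0]
gripper_width: 0.0703
```

```bash
python3 - <<'E'
from h import *
p,L=wrist("w4"); levers(L)
E
```

```text
t 5.0 tcp [ 0.423  -0.1806  0.1648] tip in level pivot frame [-0.0661  0.0002  0.0408] F level [11.1 -0.5 -0. ] w 0.0703
turn to target (tool) [ 0.0126 -0.0005  0.0004] q [ 0.651  0.385 -0.411  2.092  0.236  0.695 -0.18 ]
tripped 2927 angle -0.416 [-0.607 -0.147] rmax 0.0664 y [-0.0116  0.0153]
spare 3422 angle -0.478 [-0.667 -0.409] rmax 0.0587 y [0.0906 0.1184]
```

View pics/w4.png

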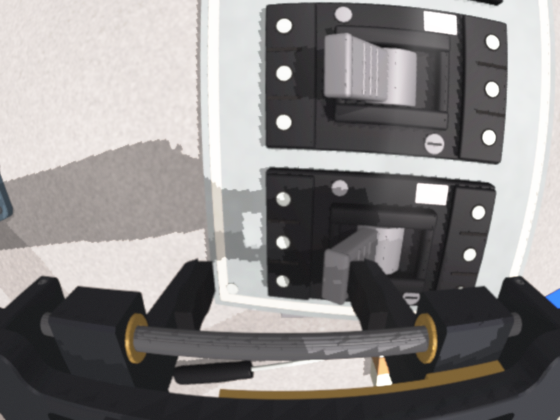

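The right finger (375,285) still holds the lever, whose end at (335,275) is nearly as far over as the spare's at (340,65). I'll measure the angle again using only grey lever pixels, with the spare as reference.

```bash
sed -i 's/def levers(L):/def levers(L,p):/; s/m=(abs(L\[...,1\]-y0)<.02)/m=(p.mean(-1)>90)\&(abs(L[...,1]-y0)<.02)/' h.py
cat >> h.py <<'E'
def edge(L,p):
    # front (robot-side) extreme of grey paddle pixels high on the lever -> tip
    for nm,y0 in(("tripped",.0018),("spare",.1045)):
        m=(p.mean(-1)>85)&(abs(L[...,1]-y0-.006)<.008)&(L[...,2]>.03)&(L[...,2]<.068)&(abs(L[...,0])<.06)
        l=L[m]
        if len(l)>30:
            r=np.hypot(l[:,0],l[:,2]);k=l[r>np.percentile(r,98)-.004]
            print(nm,len(l),"tip",k.mean(0).round(4),"ang",np.arctan2(k[:,0].mean(),k[:,2].mean()).round(3),"min s",np.percentile(l[:,0],2).round(4))
E
python3 - <<'E'
from h import *
p,L=wrist("w5"); levers(L,p); edge(L,p)
E
```

```text
t 5.05 tcp [ 0.423  -0.1806  0.1648] tip in level pivot frame [-0.0661  0.0002  0.0408] F level [12.3 -0.5 -0.3] w 0.0699
turn to target (tool) [ 0.0126 -0.0005  0.0003] q [ 0.651  0.385 -0.411  2.092  0.236  0.695 -0.18 ]
tripped 1684 angle -0.455 [-0.593 -0.348] rmax 0.0586 y [-0.0123  0.0151]
spare 3373 angle -0.477 [-0.662 -0.405] rmax 0.0587 y [0.091  0.1183]
tripped 1180 tip [-0.0271  0.0082  0.0503] ang -0.495 min s -0.033
spare 1602 tip [-0.0307  0.1104  0.0485] ang -0.564 min s -0.0365
```

>>> {"method": "carry_out", "body": {
  "plan": [
    {"tx": 0, "ty": -0.002, "tz": 0, "ax": 0, "ay": 0, "az": 0, "gripper": 0.07},
    {"tx": 0, "ty": 0, "tz": 0, "ax": 0, "ay": 0, "az": 0, "gripper": 0.07}
  ]
}}

```text
time_s: 5.35
ee_pos: [0.4217, -0.1802, 0.1648]
ee_rot: [2.489, 1.898, 0.014]
ft_force: [14.5, -4.6, -4.3]
gripper_width: 0.0703
```

>>> {"method": "carry_out", "body": {
  "plan": [
    {"tx": 0, "ty": -0.0015, "tz": 0, "ax": 0, "ay": 0, "az": 0, "gripper": 0.07},
    {"tx": 0, "ty": 0, "tz": 0, "ax": 0, "ay": 0, "az": 0, "gripper": 0.07}
  ]
}}

```text
time_s: 5.6
ee_pos: [0.421, -0.18, 0.1647]
ee_rot: [2.488, 1.898, 0.016]
ft_force: [17.1, -4.5, -9.7]
gripper_width: 0.07
```

```bash
python3 - <<'E'
from h import *
p,L=wrist("w6"); levers(L,p); edge(L,p)
E
```

```text
t 5.6 tcp [ 0.421  -0.18    0.1647] tip in level pivot frame [-0.0681  0.0003  0.0407] F level [17.7  0.2 -9.7] w 0.07
turn to target (tool) [ 0.0156 -0.001   0.0005] q [ 0.653  0.381 -0.412  2.099  0.235  0.689 -0.179]
tripped 1670 angle -0.485 [-0.626 -0.382] rmax 0.0587 y [-0.0122  0.0152]
spare 3286 angle -0.478 [-0.659 -0.408] rmax 0.0587 y [0.0911 0.1184]
tripped 1161 tip [-0.0287  0.0082  0.0495] ang -0.526 min s -0.0346
spare 1562 tip [-0.0306  0.1104  0.0485] ang -0.563 min s -0.0366
```

>>> {"method": "carry_out", "body": {
  "plan": [
    {"tx": 0, "ty": -0.0015, "tz": 0, "ax": 0, "ay": 0, "az": 0, "gripper": 0.07},
    {"tx": 0, "ty": 0, "tz": 0, "ax": 0, "ay": 0, "az": 0, "gripper": 0.07}
  ]
}}

```text
time_s: 5.9
ee_pos: [0.4202, -0.1798, 0.1648]
ee_rot: [2.488, 1.897, 0.018]
ft_force: [20.5, -5.4, -12.6]
gripper_width: 0.0701
```

```bash
python3 - <<'E'
from h import *
p,L=wrist("w7"); levers(L,p); edge(L,p)
E
```

```text
t 5.9 tcp [ 0.4202 -0.1798  0.1648] tip in level pivot frame [-0.0689  0.0002  0.0407] F level [ 21.2   0.2 -12.6] w 0.0701
turn to target (tool) [ 0.0171 -0.0012  0.0004] q [ 0.654  0.379 -0.412  2.102  0.234  0.686 -0.179]
tripped 1668 angle -0.496 [-0.637 -0.393] rmax 0.0587 y [-0.0123  0.0151]
spare 3277 angle -0.478 [-0.665 -0.41 ] rmax 0.0587 y [0.0911 0.1184]
tripped 1156 tip [-0.0293  0.0083  0.0492] ang -0.538 min s -0.0351
spare 1565 tip [-0.0307  0.1105  0.0484] ang -0.565 min s -0.0367
```

The force has climbed steeply to about 25 N, so the lever is on its stop and well past the catch. I'll back off and check that it stays reset.

>>> {"method": "carry_out", "body": {
  "plan": [
    {"tx": 0, "ty": 0.006, "tz": 0, "ax": 0, "ay": 0, "az": 0, "gripper": 0.07},
    {"tx": 0, "ty": 0.01, "tz": 0, "ax": 0, "ay": 0, "az": 0, "gripper": 0.07},
    {"tx": 0, "ty": 0.01, "tz": 0, "ax": 0, "ay": 0, "az": 0, "gripper": 0.07},
    {"tx": 0, "ty": 0, "tz": 0, "ax": 0, "ay": 0, "az": 0, "gripper": 0.07}
  ]
}}

```text
time_s: 6.45
ee_pos: [0.4377, -0.1848, 0.1624]
ee_rot: [-2.498, -1.904, 0.0]
ft_force: [-0.1, 0.7, -0.1]
gripper_width: 0.0698
```

```bash
python3 - <<'E'
from h import *
p,L=wrist("w8"); levers(L,p); edge(L,p)
E
```

```text
t 6.45 tcp [ 0.4377 -0.1848  0.1624] tip in level pivot frame [-0.051   0.      0.0383] F level [-0.3  0.7 -0.1] w 0.0698
turn to target (tool) [-0.0008 -0.0002  0.0001] q [ 0.638  0.417 -0.404  2.048  0.243  0.722 -0.186]
tripped 2448 angle -0.356 [-0.536 -0.278] rmax 0.0583 y [-0.0119  0.0151]
spare 3829 angle -0.473 [-0.653 -0.405] rmax 0.0586 y [0.091  0.1183]
tripped 1512 tip [-0.0242  0.0082  0.0515] ang -0.439 min s -0.0303
spare 1788 tip [-0.0304  0.1103  0.0486] ang -0.559 min s -0.0365
```

It rests at about -0.44 with nothing touching it, so it's reset. Now I'll throw it to ON with the other finger.

>>> {"method": "carry_out", "body": {
  "plan": [
    {"tx": 0, "ty": 0.02, "tz": -0.001, "ax": 0, "ay": 0, "az": 0, "gripper": 0.07},
    {"tx": 0, "ty": 0.018, "tz": 0, "ax": 0, "ay": 0, "az": 0, "gripper": 0.07},
    {"tx": 0, "ty": 0.008, "tz": 0, "ax": 0, "ay": 0, "az": 0, "gripper": 0.07},
    {"tx": 0, "ty": 0.008, "tz": 0, "ax": 0, "ay": 0, "az": 0, "gripper": 0.07},
    {"tx": 0, "ty": 0, "tz": 0, "ax": 0, "ay": 0, "az": 0, "gripper": 0.07}
  ]
}}

```text
time_s: 7.12
ee_pos: [0.4827, -0.1974, 0.1621]
ee_rot: [-2.489, -1.897, 0.017]
ft_force: [-17.2, 4.8, 14.2]
gripper_width: 0.0701
```

>>> {"method": "carry_out", "body": {
  "plan": [
    {"tx": 0, "ty": 0.008, "tz": 0, "ax": 0, "ay": 0, "az": 0, "gripper": 0.07},
    {"tx": 0, "ty": 0.008, "tz": 0, "ax": 0, "ay": 0, "az": 0, "gripper": 0.07},
    {"tx": 0, "ty": 0.006, "tz": 0, "ax": 0, "ay": 0, "az": 0, "gripper": 0.07},
    {"tx": 0, "ty": 0, "tz": 0, "ax": 0, "ay": 0, "az": 0, "gripper": 0.07}
  ]
}}

```text
time_s: 7.62
ee_pos: [0.5114, -0.205, 0.1637]
ee_rot: [2.498, 1.905, 0.001]
ft_force: [0.7, -0.8, -0.4]
gripper_width: 0.0702
```

```bash
python3 - <<'E'
from h import *
p,L=wrist("w9"); levers(L,p); edge(L,p)
E
```

```text
t 7.62 tcp [ 0.5114 -0.205   0.1637] tip in level pivot frame [0.0254 0.     0.0396] F level [ 0.9 -0.6 -0.4] w 0.0702
turn to target (tool) [ 0.0008 -0.0002  0.0001] q [ 0.595  0.524 -0.384  1.861  0.263  0.805 -0.194]
tripped 1481 angle 0.369 [0.265 0.479] rmax 0.0579 y [-0.0132  0.0147]
spare 4118 angle -0.461 [-0.592 -0.389] rmax 0.0581 y [0.091  0.1185]
tripped 1197 tip [0.0207 0.0083 0.0525] ang 0.375 min s 0.0089
spare 1751 tip [-0.0285  0.1104  0.0492] ang -0.524 min s -0.0349
```

View pics/w9.png

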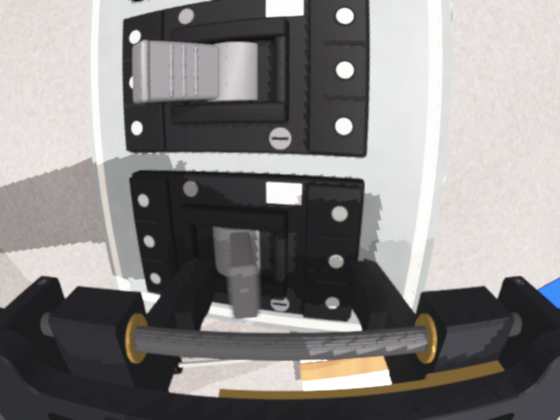

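The left finger (190,285) is clear of the lever at (240,270), which has snapped over towards ON with no force on the tool. I'll follow on gently to confirm it's fully up.

>>> {"method": "carry_out", "body": {
  "plan": [
    {"tx": 0, "ty": 0.007, "tz": 0, "ax": 0, "ay": 0, "az": 0, "gripper": 0.07},
    {"tx": 0, "ty": 0.005, "tz": 0, "ax": 0, "ay": 0, "az": 0, "gripper": 0.07},
    {"tx": 0, "ty": 0, "tz": 0, "ax": 0, "ay": 0, "az": 0, "gripper": 0.07}
  ]
}}

```text
time_s: 8.05
ee_pos: [0.523, -0.2082, 0.1637]
ee_rot: [2.498, 1.905, 0.001]
ft_force: [-0.4, 0.7, -0.0]
gripper_width: 0.0702
```

>>> {"method": "carry_out", "body": {
  "plan": [
    {"tx": 0, "ty": 0.003, "tz": 0, "ax": 0, "ay": 0, "az": 0, "gripper": 0.07},
    {"tx": 0, "ty": 0, "tz": 0, "ax": 0, "ay": 0, "az": 0, "gripper": 0.07}
  ]
}}

```text
time_s: 8.3
ee_pos: [0.5255, -0.209, 0.1637]
ee_rot: [2.498, 1.905, 0.0]
ft_force: [-0.6, -0.1, 0.5]
gripper_width: 0.07
```

```bash
python3 - <<'E'
from h import *
p,L=wrist("w10"); levers(L,p); edge(L,p)
E
```

```text
t 8.3 tcp [ 0.5255 -0.209   0.1637] tip in level pivot frame [ 0.0401 -0.      0.0396] F level [-0.5 -0.2  0.5] w 0.07
turn to target (tool) [ 0. -0.  0.] q [ 0.587  0.545 -0.38   1.823  0.266  0.824 -0.194]
tripped 1528 angle 0.494 [0.378 0.605] rmax 0.0582 y [-0.013   0.0146]
spare 3933 angle -0.459 [-0.567 -0.387] rmax 0.058 y [0.0911 0.1185]
tripped 1138 tip [0.0274 0.0081 0.0494] ang 0.506 min s 0.015
spare 1661 tip [-0.028   0.1105  0.0494] ang -0.516 min s -0.0346
```

>>> {"method": "carry_out", "body": {
  "plan": [
    {"tx": 0, "ty": 0.003, "tz": 0, "ax": 0, "ay": 0, "az": 0, "gripper": 0.07},
    {"tx": 0, "ty": 0.002, "tz": 0, "ax": 0, "ay": 0, "az": 0, "gripper": 0.07},
    {"tx": 0, "ty": 0, "tz": 0, "ax": 0, "ay": 0, "az": 0, "gripper": 0.07}
  ]
}}

```text
time_s: 8.72
ee_pos: [0.5267, -0.2093, 0.163]
ee_rot: [-2.493, -1.901, 0.009]
ft_force: [-10.6, 3.2, 7.9]
gripper_width: 0.0704
```

```bash
python3 - <<'E'
from h import *
p,L=wrist("w11"); levers(L,p); edge(L,p)
E
```

```text
t 8.72 tcp [ 0.5267 -0.2093  0.163 ] tip in level pivot frame [ 0.0411 -0.0001  0.0389] F level [-11.1   0.3   7.9] w 0.0704
turn to target (tool) [-0.0087  0.0006 -0.0001] q [ 0.584  0.552 -0.379  1.814  0.265  0.835 -0.193]
tripped 1509 angle 0.5 [0.39  0.607] rmax 0.0581 y [-0.013   0.0147]
spare 3953 angle -0.459 [-0.562 -0.386] rmax 0.058 y [0.091  0.1185]
tripped 1098 tip [0.0275 0.0081 0.0494] ang 0.508 min s 0.0155
spare 1665 tip [-0.0279  0.1104  0.0493] ang -0.515 min s -0.0344
```

The lever is on its ON stop at about 0.5. I'll back off, lift clear and check that it stays.

>>> {"method": "carry_out", "body": {
  "plan": [
    {"tx": 0, "ty": -0.008, "tz": 0, "ax": 0, "ay": 0, "az": 0, "gripper": 0.07},
    {"tx": 0, "ty": -0.012, "tz": 0, "ax": 0, "ay": 0, "az": 0, "gripper": 0.07},
    {"tx": 0, "ty": 0, "tz": -0.03, "ax": 0, "ay": 0, "az": 0, "gripper": 0.07},
    {"tx": 0, "ty": 0, "tz": -0.05, "ax": 0, "ay": 0, "az": 0, "gripper": 0.07},
    {"tx": 0, "ty": 0, "tz": -0.03, "ax": 0, "ay": 0, "az": 0, "gripper": 0.07}
  ]
}}

```text
time_s: 9.4
ee_pos: [0.5114, -0.205, 0.2761]
ee_rot: [2.496, 1.903, 0.002]
ft_force: [0.4, 0.1, -0.6]
gripper_width: 0.0702
```

>>> {"method": "carry_out", "body": {
  "plan": [
    {"tx": 0, "ty": -0.03, "tz": -0.02, "ax": 0, "ay": 0, "az": 0, "gripper": 0.07},
    {"tx": 0, "ty": -0.03, "tz": 0, "ax": 0, "ay": 0, "az": 0, "gripper": 0.07},
    {"tx": 0, "ty": 0, "tz": 0, "ax": 0, "ay": 0, "az": 0, "gripper": 0.07},
    {"tx": 0, "ty": 0, "tz": 0, "ax": 0, "ay": 0, "az": 0, "gripper": 0.07}
  ]
}}

```text
time_s: 9.9
ee_pos: [0.4535, -0.1893, 0.2938]
ee_rot: [2.498, 1.904, 0.001]
ft_force: [0.1, 0.8, 0.4]
gripper_width: 0.0699
```

```bash
python3 - <<'E'
from h import *
p,L=wrist("w12"); levers(L,p); edge(L,p)
E
```

```text
t 9.9 tcp [ 0.4535 -0.1893  0.2938] tip in level pivot frame [-3.460e-02 -1.000e-04  1.698e-01] F level [-0.1  0.8  0.4] w 0.0699
turn to target (tool) [ 0.001   0.0002 -0.0001] q [ 0.686  0.256 -0.448  1.888  0.129  1.025 -0.085]
tripped 611 angle 0.46 [0.308 0.602] rmax 0.0579 y [-0.0133  0.0143]
spare 1218 angle -0.47 [-0.65  -0.398] rmax 0.0586 y [0.0913 0.1187]
tripped 343 tip [0.0267 0.0078 0.0496] ang 0.494 min s 0.0109
spare 544 tip [-0.0303  0.1105  0.0487] ang -0.556 min s -0.0364
```

View pics/w12.png

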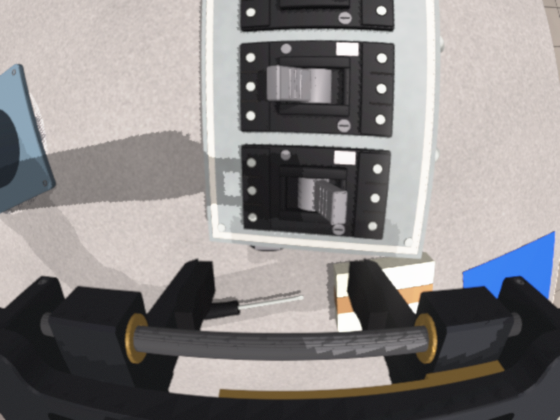

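The tripped lever at (325,198) now leans fully to ON (≈0.49) by itself. The spare at (300,85) is still OFF, and the screwdriver and cards haven't moved. Handing in.

```bash
python3 -c "
from workcell import workorder
print(workorder.job_done())"
```

```text
the job is handed in; nothing more can be done
None
```

The tripped breaker, the right-hand one of the three (at the robot's -y end), is reset and stands at ON. I handed the job in at about 10 s of the 38 s allowed.

- **OFF:** I pushed the lever down to its stop, about -0.53 to -0.56 by camera. The force rose to about 25 N, below the roughly 40 N at which the lever would be forced. Released, it rested at about -0.44, so it had caught.
- **ON:** I threw it up with the other finger until it met its stop, at about 14 N. After I backed off and lifted clear, it stayed at about +0.49 with no force on the tool.
- **Other breakers and objects:** The spare lever still read OFF (-0.556). The cards and screwdriver looked undisturbed in the last wrist view. I did not check the running lever, mug or foil roll again after the move, but the arm's path stayed away from them.
- **One disagreement:** Partway through the throw, the camera read the lever at about 0.37 with no force on the tool. I pushed on to the stop, and it then read about 0.5.

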